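Travel check of a sprung tilt plate

ROBOT

A 7-joint arm with a two-finger parallel gripper is mounted at the origin on the work surface; the furniture and walls round the work are solid. World frame = base frame: x ahead of the robot, y to its left, z up, the work surface at z = 0. Lengths are in mm, angles in rad, forces in N, time in s.
With the tool pointing down it reaches from about 400 to 850 mm from the base axis. Payload 4.4 kg.
Tool frame: the origin (TCP) lies at the very end of the fingers, on their centre line; the grasp point (between the pads) lies 19 mm behind it; z points along the fingers, y is the direction in which the jaws open and shut (so a half turn about z gives the same grasp; the last joint's range is limited). The gripper opens to 94 mm and grips with 3 to 60 N. Pads are 16 mm wide; open, the fingers measure 119 mm over their backs; the gripper's body (75 mm by 177 mm) begins 78 mm behind the grasp point.
Start: joints at [1.088, 0.628, 0.038, 1.517, -0.027, 0.996, -0.02], TCP at [263.174, -594.355, 178.778] pointing down, gripper open.
Joint ranges: [-3.06, 3.06], [-0.37, 2.12], [-1.25, 1.32], [0.18, 2.47], [-1.1, 4.24], [0.23, 1.98], [-2.94, 2.94]. Speed limits (rad/s): [2.57, 2.57, 3.14, 3.14, 3.14, 3.14, 3.14].

INTERFACE

Orientations are given as a unit quaternion [x, y, z, w].
In Python, from station import robot, eyes gives the robot as it stands.
- The arm moves only by the tool send_rows, never from a script. Its argument "moves" is a list of rows, each a list of 5 numbers: the opening, from -1 (shut) to 1 (fully open), then the shift along the tool's x, y, z in cm, then the turn about the tool's z in rad. A call has 1 to 10 rows; each row is the pose to reach, as a shift and turn from the pose commanded when the call began, along the tool's axes at that moment; what a row does not reach only later rows make up. A row lasts 1/8 s, in which the tool goes at most 62.5 mm and 10.7 degrees, less where a joint would pass 70% of its speed; a pose out of reach is approached as far as the arm can. A call with a gripper value outside its range is refused whole. The fingers move at their own pace and stop on an object; the grip force is fixed at half the most. Time passes only in rows, so rows that repeat a pose let the fingers close. It gives the time, the measured TCP pose, the force and the opening at its end, in the units of the state.
- robot.state(): the state, without advancing time (a new reading comes with each control period).
- eyes.snapshot(name): name is "scene" or "side" or "wrist"; returns (picture, depth): 400x640x3 uint8, red, green, blue; 400x640 float32, mm along the optical axis (not along the pixel's ray), 0 where there is no reading.
- eyes.camera_model(name): a dict with "fx", "fy", "cx", "cy" (pixels), "origin" and "attitude" of the camera in the world; the wrist camera has in their place "hand_eye" (4x4, takes a point from camera to tool coordinates, whose origin is the TCP and whose axes are the flange's). Camera axes: x right, y down, z forward; pixel columns grow to the right and rows downward; lengths in mm; the calibration is good to about 2 mm. A picture is of the moment at which its call begins: read the wrist's pose just before it. camera_model takes no time and is no camera call.
- robot.sign_off(): hands the job in, once; it reports no verdict.
The state is a dict: "t": time; "joint_positions": joint angles; "dq": joint speeds; "joint_torque": joint torques, N m; "tcp_pos": TCP position; "ee_rot": TCP orientation; "force": force on the tool from outside, world axes, zero at the start; "wrist_torque": the same for the moment, N m; "gripper_width": finger opening in mm.
Only numpy, scipy, OpenCV 4.12 (cv2) and the standard library are available. Lean on these libraries where they do the work, as an engineer would, in place of code of your own. Each camera call takes 0.05 s, during which the arm holds its last target.

TASK

The tacking fixture's sprung tilt plate is due its travel check: with the fingertips press down each of its two black corner pads in turn (either one first) until the black pointer has pushed the red drag hand on that side to the green tab on the scale, no farther, then let the plate rise back to level, so that both red hands are left standing at their tabs as the record. Press on the pads only and lift nothing: keep off the bare deck, the pointer, the hands and the tabs, and leave the mandrel in its nest and the loose things around where they are.

Things in the scene. Friction and masses are not known exactly. Their poses are not given: they have to be found in the camera images.
- tilt_fixture: Blue base 220 x 216 x 14 mm, fixed to the bench. Origin: centre of its underside; x from its front (robot side) to its back, y to its left, z up. The tilt plate rocks about a shaft along x, 50 mm above the origin. At the back, 75 to 135 mm behind the origin, stand the pointer and the scale: a white arched band on posts, facing up, 130 mm wide, crown 220 mm above the bench; tabs and pointer reach 240 mm. All else is under 145 mm.
- tilt_plate (a joint): Rocking angle of the sprung tilt plate, rad: 0 level, positive with its right side down, negative with its left side down; stops at 0.28 either way. Springs (3 N m per rad: some 4 N on a pad for each 0.1 rad) bring it back to level when let go, without swinging past.
- mandrel_0: Loose turned steel plug 38 mm across with a T pin, 69 mm tall, standing in the ring on the deck 12 mm behind the fixture's centre. Origin: centre of its underside. Stays where it is.
- nest (a point): Centre of the steel nest ring (56 mm across, 10 mm high) on the deck, where the mandrel stands, on the deck's top face, 70 mm above the bench when level. The steel deck, 136 x 204 x 10 mm, reaches from 86 mm in front of the fixture's origin to 50 mm behind it. Not to be touched. Axes rock with the plate, z square to the deck.
- pointer_tip (a point): Upper end of the black pointer: a needle fixed to the tilt plate behind the deck, rising from the rocking axis to 180 mm above it and bent back over the scale band. Upright when level; leans left as the left side goes down, right as the right side goes down, by the plate's angle. Not to be touched.
- left_pad_top (a point): Crown of the black domed pad (29 mm across, 14 mm high) at the deck's front left corner, over a coil spring: x -55, y +75 mm from the fixture's origin, 84 mm above the bench when level. Pressed, it goes down 7.5 mm for each 0.1 rad of the plate (9 to 17 mm are needed) and drifts outward about 3 mm for each 0.1 rad. Nothing stands over it.
- left_hand: Thin red drag hand of the left side, turning on the rocking axis, bent over the band just under the pointer, with a 9 mm square red flag at its end. The pointer pushes it leftward; it stays where it was left (light friction) when the pointer returns. When driven it stands right under the pointer, at the plate's own angle. Not to be touched. Origin on the axis.
- left_hand_tip (a point): Tip of the left red hand (back edge of its flag, over the white band), 174 mm from the rocking axis. At the start it stands 0 to 0.05 rad left of the middle.
- left_tab_tip (a point): The mark for the left hand: just in front of the nose of the green tab, 10 mm wide, clipped on the band's back edge on the left side (not to be shifted), 174 mm from the rocking axis, 0.12 to 0.22 rad from the middle, each tab at its own angle. The left hand's tip coincides with this point when the hand stands exactly at the mark.
- right_pad_top (a point): Crown of the black domed pad (29 mm across, 14 mm high) at the deck's front right corner, over a coil spring: x -55, y -75 mm from the fixture's origin, 84 mm above the bench when level. Pressed, it goes down 7.5 mm for each 0.1 rad of the plate (9 to 17 mm are needed) and drifts outward about 3 mm for each 0.1 rad. Nothing stands over it.
- right_hand: Thin red drag hand of the right side, turning on the rocking axis, bent over the band just under the pointer, with a 9 mm square red flag at its end. The pointer pushes it rightward; it stays where it was left (light friction) when the pointer returns. When driven it stands right under the pointer, at the plate's own angle. Not to be touched. Origin on the axis.
- right_hand_tip (a point): Tip of the right red hand (back edge of its flag, over the white band), 174 mm from the rocking axis. At the start it stands 0 to 0.05 rad right of the middle.
- right_tab_tip (a point): The mark for the right hand: just in front of the nose of the green tab, 10 mm wide, clipped on the band's back edge on the right side (not to be shifted), 174 mm from the rocking axis, 0.12 to 0.22 rad from the middle, each tab at its own angle. The right hand's tip coincides with this point when the hand stands exactly at the mark.
- hammer_xpeen: Cross-peen hammer lying flat, 110 x 334 x 26 mm, a loose bystander; origin: centre of its underside.
- wrench_17: Combination wrench lying flat, 37 x 203 x 10 mm, a loose bystander; origin: centre of its underside.
- hex_nut_0: Large steel hex nut, 30 x 34 x 16 mm, a loose bystander; origin: centre of its underside.
- hex_nut_1: Large steel hex nut, 30 x 34 x 16 mm, a loose bystander; origin: centre of its underside.
- paste_jar: White jar with blue lid, 60 mm across, 68 mm tall, a loose bystander; origin: centre of its underside.
- weld_magnet: Red triangular welding magnet lying flat, 77 x 110 x 24 mm, a loose bystander; origin: centre of its underside.
- centre_punch: Steel centre punch lying flat, 11 x 118 x 11 mm, a loose bystander; origin: centre of its underside.
Mind the look-alikes: they are no part of the job. Leave any yellow look-alike of the mandrel_0 alone.

How it is judged (in metres and radians):
At the end, for the whole second after the job is handed in: Each red hand's tip stands within 5 mm (half the tab's width) of the mark at the nose of the green tab on its side, the tilt plate is back level within 0.03 rad, the mandrel stands in its nest (within 6 mm of its place), and every loose bystander is within 20 mm of where it stood (distance between left_hand_tip and left_tab_tip below 0.005 m and distance between right_hand_tip and right_tab_tip below 0.005 m and value of joint tilt_plate between -0.03 and 0.03 rad and linear speed of mandrel_0 below 0.02 m/s and distance between mandrel_0 and nest below 0.006 m and distance of each of hammer_xpeen, wrench_17, hex_nut_0, hex_nut_1, paste_jar, weld_magnet, centre_punch from where it was at the start of the episode below 0.02 m); the robot touches nothing.
It fails at once if the pointer or a red hand is touched, or a green tab shifted (contact force between any of the arm, the fingers and tilt_plate_c21 above 0.3 N or contact force between any of the arm, the fingers and tilt_plate_c22 above 0.3 N or contact force between any of the arm, the fingers and tilt_plate_c23 above 0.3 N or contact force between any of the arm, the fingers and left_hand above 0.3 N or contact force between any of the arm, the fingers and right_hand above 0.3 N or distance of any of left_tab_tip, right_tab_tip from where it was at the start of the episode above 0.004 m).
It fails at once if the plate is pressed elsewhere than on its pads (contact force between any of the arm, the fingers and tilt_plate_c5 above 1.5 N).
It fails at once if a pad is pulled up instead of pressed down (((contact force between the fingers and tilt_plate_c16 above 0.5 N or contact force between the fingers and tilt_plate_c17 above 0.5 N) and value of joint tilt_plate above 0.05 rad) or ((contact force between the fingers and tilt_plate_c18 above 0.5 N or contact force between the fingers and tilt_plate_c19 above 0.5 N) and value of joint tilt_plate below -0.05 rad)).
It fails at once if the mandrel is touched, lifted or knocked out of its nest (z of mandrel_0 in the frame of nest above 0.012 m or contact force between any of the arm, the fingers and mandrel_0 above 1 N).
It fails at once if a loose thing beside the fixture is moved or lifted (distance of any of hammer_xpeen, wrench_17, hex_nut_0, hex_nut_1, paste_jar, weld_magnet, centre_punch from where it was at the start of the episode above 0.02 m).
It also fails if it takes over 48 s, if anything falls off the work surface, if the arm or the gripper's body presses on something with over 40 N, if the wrist force passes 120 N, or if a joint passes its speed limit or range.

## Working session

There is one attempt and no reset: what is moved stays moved. The work goes in short steps, Python scripts to look and compute and a tool call to move; the robot and the scene stay as the last step left them, time stands still between calls to the robot, and variables do not carry over. Pictures are saved under pics/ and viewed, and the job is handed in when it is done.

Besides the shell and the picture viewer there is one more tool, called after "Request:" as name([rows], argument=value, ...), one row to a line, values as JSON. send_rows: Moves the arm, as the interface text tells. Its arguments: {"type":"object","properties":{"moves":{"type":"array"}},"required":["moves"]}

```bash
ls; mkdir -p pics
python3 - <<'E'
from station import robot, eyes
import cv2,numpy as np
s=robot.state();print(s)
for n in ("scene","side","wrist"):
    p,d=eyes.snapshot(n);cv2.imwrite(f"pics/{n}0.png",p[...,::-1]);np.savez(f"{n}0.npz",p=p,d=d);print(n,eyes.camera_model(n))
E
```

```text
pics
{'t': 0.0, 'joint_positions': array([ 1.0882156 ,  0.62934798,  0.03843714,  1.51831262, -0.02700238,
        0.99630307, -0.01998652]), 'dq': array([-0.00032578,  0.00037616,  0.00260679, -0.00047282, -0.00092842,
        0.00143792, -0.00133023]), 'joint_torque': array([ 6.80022495e-04, -5.49722028e+01,  1.14318766e+00, -1.86636311e+01,
       -5.23871183e-02,  2.36371311e-02,  1.47723104e-04]), 'tcp_pos': array([ 262.88147103, -593.71028012,  177.87059875]), 'ee_rot': array([ 9.78362980e-01,  2.06893743e-01, -2.00797624e-04, -9.04581971e-04]), 'force': array([ 0.50760796,  0.4063253 , -0.20868785]), 'wrist_torque': array([-0.01297943, -0.04729895,  0.04352867]), 'gripper_width': 94.2372854142347}
scene {'fx': 516.3614800133013, 'fy': 516.3614800133013, 'cx': 315.24765408451043, 'cy': 201.82940701142732, 'origin': array([  52.41691497,  928.22670338, 1218.09005742]), 'attitude': array([-0.24166352,  0.89606723, -0.36157387,  0.08903147])}
side {'fx': 472.28321902253015, 'fy': 472.28321902253015, 'cx': 321.47012443770143, 'cy': 196.7347360150658, 'origin': array([ -31.86513051, 1237.87530554,  700.45111049]), 'attitude': array([-0.17729021,  0.80720289, -0.54880155,  0.125732  ])}
wrist {'fx': 349.6945333925179, 'fy': 349.6945333925179, 'cx': 319.8579840150243, 'cy': 198.1487689469594, 'hand_eye': array([[ 8.26227294e-04, -9.72097208e-01, -2.34576930e-01,
         6.81527544e+01],
       [ 9.99999659e-01,  8.03062488e-04,  1.94274046e-04,
        -3.16671750e-01],
       [-4.73324379e-07, -2.34577011e-01,  9.72097539e-01,
        -2.04745894e+02],
       [ 0.00000000e+00,  0.00000000e+00,  0.00000000e+00,
         1.00000000e+00]])}
```

View pics/scene0.png

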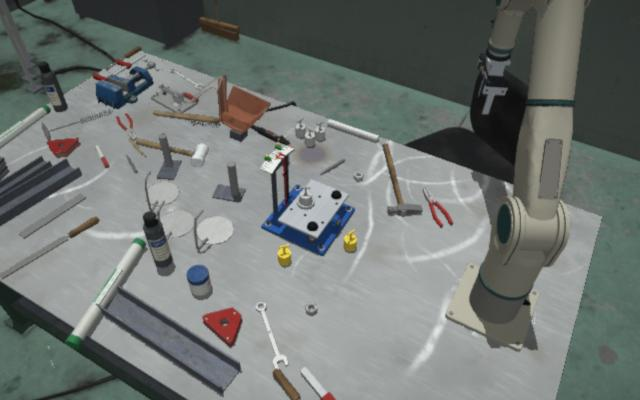

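View pics/side0.png

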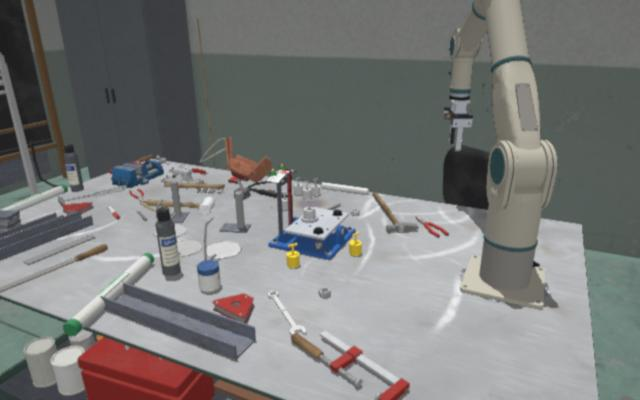

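View pics/wrist0.png

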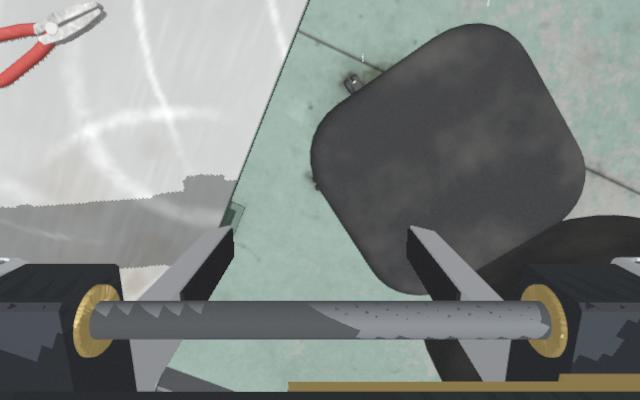

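```bash
cat > h.py <<'E'
import numpy as np,cv2
from scipy.spatial.transform import Rotation as R
from station import robot, eyes
def cam(n,s=None):
    m=eyes.camera_model(n)
    if n=="wrist":
        T=np.eye(4);T[:3,:3]=R.from_quat(s['ee_rot']).as_matrix();T[:3,3]=s['tcp_pos'];T=T@m['hand_eye']
    else:
        T=np.eye(4);T[:3,:3]=R.from_quat(m['attitude']).as_matrix();T[:3,3]=m['origin']
    return m,T
def ray(m,T,u,v):
    d=T[:3,:3]@np.array([(u-m['cx'])/m['fx'],(v-m['cy'])/m['fy'],1.]);return T[:3,3],d
def onz(m,T,u,v,z):
    o,d=ray(m,T,u,v);return o+d*(z-o[2])/d[2]
def dep(m,T,u,v,z):
    o,d=ray(m,T,u,v);return o+d*z
def proj(m,T,P):
    p=T[:3,:3].T@(np.asarray(P,float)-T[:3,3]);return np.array([m['fx']*p[0]/p[2]+m['cx'],m['fy']*p[1]/p[2]+m['cy']])
def zoom(p,x0,y0,w,h,k,f):
    cv2.imwrite(f,cv2.resize(p[y0:y0+h,x0:x0+w,::-1],None,fx=k,fy=k,interpolation=cv2.INTER_CUBIC))
E
python3 - <<'E'
from h import *
p=np.load("scene0.npz")['p'];zoom(p,230,130,150,130,4.5,"pics/z0.png")
p=np.load("side0.npz")['p'];zoom(p,230,150,150,130,4.5,"pics/z1.png")
E
```

```text
(no output)
```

View pics/z0.png

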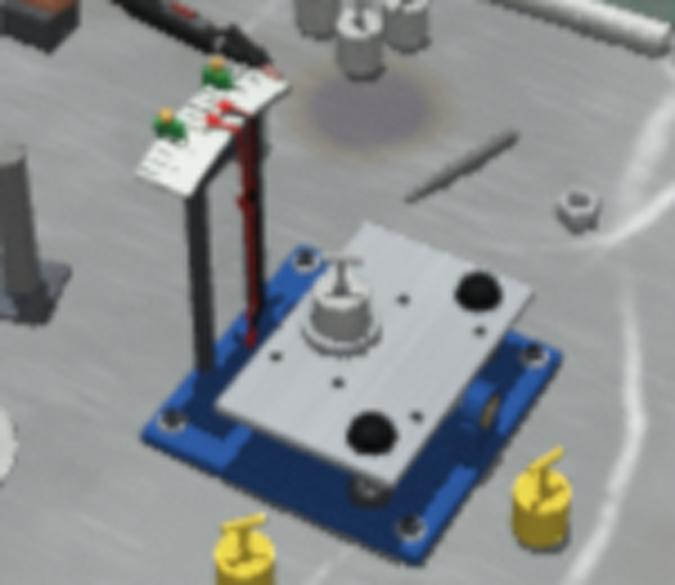

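View pics/z1.png

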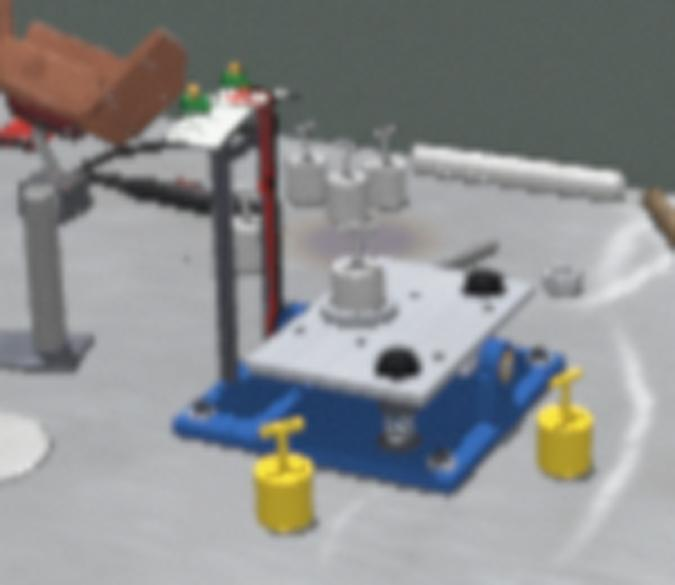

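Run:
```python
from h import *
def pads(n,x0,y0,w,h):
    f=np.load(n+"0.npz");p=f['p'].astype(int);d=f['d'];m,T=cam(n)
    mask=(p.max(2)<45).astype(np.uint8);mask[:y0]=0;mask[y0+h:]=0;mask[:,:x0]=0;mask[:,x0+w:]=0
    k,l,st,c=cv2.connectedComponentsWithStats(mask)
    for i in range(1,k):
        if st[i,4]>20:
            z=np.median(d[l==i]);print(n,st[i],c[i],onz(m,T,*c[i],79).round(1),dep(m,T,*c[i],z).round(1))
pads("scene",290,180,80,70);pads("side",300,190,60,60)
for n,pts in(("scene",[(372,433),(478,291),(410,527),(535,355),(173,419),(306,260)]),):
    m,T=cam(n)
    for q,z in zip(pts,[79,79,14,14,14,14]): print(onz(m,T,230+q[0]/4.5-.4,130+q[1]/4.5-.4,z).round(1))
s=robot.state();print(R.from_quat(s['ee_rot']).as_matrix().round(3))
```

```text
scene [332 191   9   8  52] [335.86538462 194.61538462] [539.8 -84.7  79. ] [539.4 -83.8  80. ]
scene [308 222   9   9  58] [312.         226.10344828] [538.7  64.6  79. ] [538.   66.   80.8]
side [315 229   7   4  23] [318.13043478 230.82608696] [532.4  69.6  79. ] [533.7  67.   77.6]
[538.6  63.3  79. ]
[540.7 -86.   79. ]
[503.4  72.5  14. ]
[ 503.5 -108.3   14. ]
[690.8  72.7  14. ]
[ 692.7 -107.4   14. ]
[[ 0.914  0.405 -0.001]
 [ 0.405 -0.914  0.001]
 [ 0.    -0.001 -1.   ]]
```

Request:
send_rows([
  [-1,0,0,-6,0.14],
  [-1,5,-4,-12,0.28],
  [-1,10,-8,-17,0.417],
  [-1,16,-12,-17,0.417],
  [-1,21,-15.5,-17,0.417],
  [-1,26,-19,-17,0.417],
  [-1,31,-22.5,-17,0.417],
  [-1,36,-26,-17,0.417],
  [-1,41,-30,-17,0.417],
  [-1,46,-33.5,-17,0.417],
])

```text
t: 1.4
tcp_pos: [528.5, -134.7, 348.7]
ee_rot: [1.0, -0.0, -0.0, 0.0]
force: [0.4, -0.6, -0.2]
gripper_width: 0.9
```

Request:
send_rows([
  [-1,3.6,-6.2,0,0],
  [-1,7.2,-12.5,0,0],
  [-1,7.2,-12.5,0,0],
  [-1,7.2,-12.5,0,0],
  [-1,7.2,-12.5,0,0],
])

```text
t: 2.02
tcp_pos: [599.3, -14.3, 348.7]
ee_rot: [1.0, -0.002, -0.0, 0.001]
force: [1.1, 0.0, -0.1]
gripper_width: 0.6
```

Run:
```python
from h import *
import pickle
s=robot.state();p,d=eyes.snapshot("wrist");cv2.imwrite("pics/w1.png",p[...,::-1]);pickle.dump((s,p,d),open("w1.pkl","wb"));print(s['tcp_pos'],s['ee_rot'],s['dq'].round(3))
zoom(p,200,0,240,130,3.3,"pics/w1z.png")
```

```text
[599.25427185 -14.33711608 348.73962014] [ 9.99998004e-01 -1.76368570e-03 -3.09962330e-04  8.86256703e-04] [ 0.012 -0.01   0.001  0.    -0.003 -0.002 -0.002]
```

View pics/w1.png

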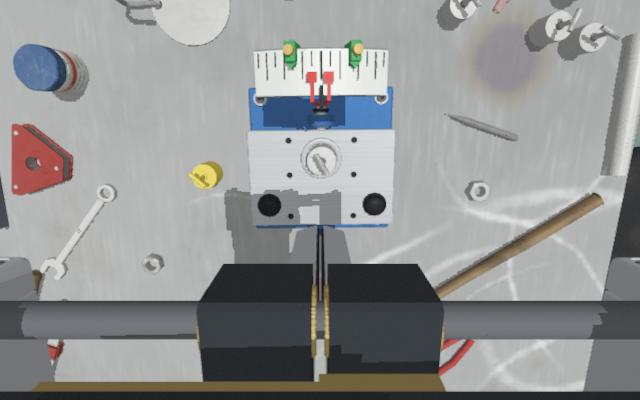

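View pics/w1z.png

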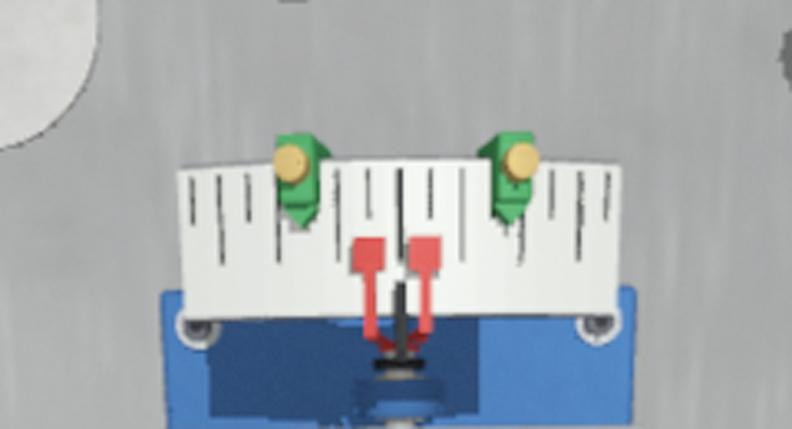

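```bash
cat >> h.py <<'E'
from scipy.optimize import brentq
def ang(m,T,u,v,y0,r=174.,z0=50.):
    o,d=ray(m,T,u,v); d=d/d[2]
    # first intersection from above with cylinder about axis (y0,z0) along x
    f=lambda z:(o[1]+d[1]*(z-o[2])-y0)**2+(z-z0)**2-r*r
    z=brentq(f,150,z0+r+25); P=o+d*(z-o[2]); return np.arctan2(P[1]-y0,P[2]-z0),P
def comps(mask,mn=8):
    k,l,st,c=cv2.connectedComponentsWithStats(mask.astype(np.uint8));return [(st[i],c[i]) for i in range(1,k) if st[i,4]>=mn]
E
python3 - <<'E'
from h import *
import pickle
s,p,d=pickle.load(open("w1.pkl","rb"));m,T=cam("wrist",s);q=p.astype(int)
print(T[:3,3])
P=[]
for st,c in comps((q.max(2)<45)[180:230,240:410],100):
    u,v=c+[240,180];print(st,u,v,onz(m,T,u,v,79).round(1),dep(m,T,u,v,np.median(d[int(v)-2:int(v)+3,int(u)-2:int(u)+3])).round(1));P.append(onz(m,T,u,v,79))
y0=np.mean(P,0)[1];print("y0",y0,"x",np.mean(P,0)[0]+55)
red=(q[...,0]>170)&(q[...,1]<110)&(q[...,2]<110)
for st,c in comps(red[60:110,290:345]): print("red",st+[290,60,0,0,0],c+[290,60])
g=(q[...,1]>q[...,0]+40)&(q[...,1]>q[...,2]+20)
for st,c in comps(g[30:80,250:400]): print("green",st+[250,30,0,0,0],c+[250,30])
for nm,(a,b) in dict(Ltab=(304,224),Rtab=(511,225),Lh=(369,238),Rh=(425,238)).items():
    t,X=ang(m,T,200+a/3.3-.35,b/3.3-.35,y0);print(nm,round(t,4),X.round(1))
# band centre mark
for a,b in((400,170),(400,260),(398,285)): print(ang(m,T,200+a/3.3-.35,b/3.3-.35,y0,170))
E
```

```text
[667.38370259 -13.81495843 553.44386097]
[ 18  14  23  22 377] 268.9522546419098 204.78779840848807 [543.2  57.2  79. ] [544.2  56.6  82.7]
[124  15  22  20 182] 372.8571428571429 204.2967032967033 [543.5 -88.5  79. ] [544.5 -87.9  82.9]
y0 -15.64825452557674 x 598.3244312770634
red [307  72   9  30 146] [311.35616438  82.86986301]
red [324  72   9  29 124] [328.45967742  82.41129032]
green [284  41  16  28 217] [291.35483871  54.31797235]
green [345  40  17  28 222] [353.28378378  53.59459459]
Ltab 0.152 [707.4  10.7 222. ]
Rtab -0.1721 [707.1 -45.5 221.4]
Lh 0.0502 [703.6  -6.9 223.8]
Rh -0.0368 [703.5 -22.  223.9]
(np.float64(0.0017851120970428422), array([721.34019511, -15.34478563, 219.99972914]))
(np.float64(0.0020602728666308805), array([698.26518718, -15.29800839, 219.9996392 ]))
(np.float64(0.005384068021330485), array([691.71357964, -14.73296738, 219.99753601]))
```

Request:
send_rows([
  [-1,-3,-3.7,3,0],
  [-1,-5.7,-7.4,7,0],
  [-1,-5.7,-7.4,12,0],
  [-1,-5.7,-7.4,17,0],
  [-1,-5.7,-7.4,22,0],
  [-1,-5.7,-7.4,24.9,0],
  [-1,-5.7,-7.4,24.9,0],
  [-1,-5.7,-7.4,24.9,0],
])

```text
t: 3.08
tcp_pos: [544.1, 61.5, 101.2]
ee_rot: [1.0, -0.001, 0.001, 0.0]
force: [0.2, -0.1, 0.8]
gripper_width: 0.4
```

Run:
```python
from h import *
s=robot.state();print(s['tcp_pos'],s['force'],s['t'])
p,d=eyes.snapshot("wrist");cv2.imwrite("pics/w2.png",p[...,::-1])
p,d=eyes.snapshot("scene");zoom(p,230,130,150,130,4.5,"pics/s2.png")
```

```text
[544.115406    61.484226   101.17460661] [ 0.18144565 -0.14839779  0.79152554] 3.075
```

View pics/w2.png

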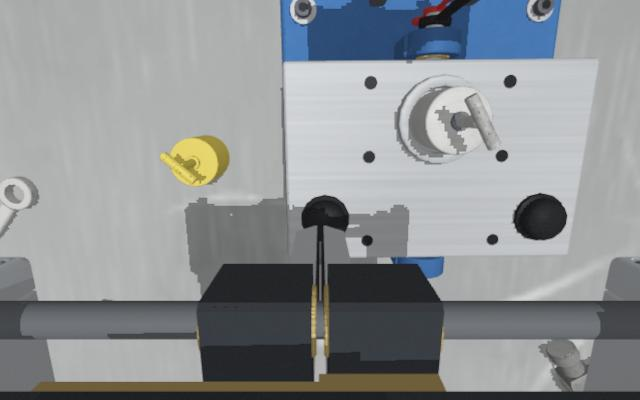

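View pics/s2.png

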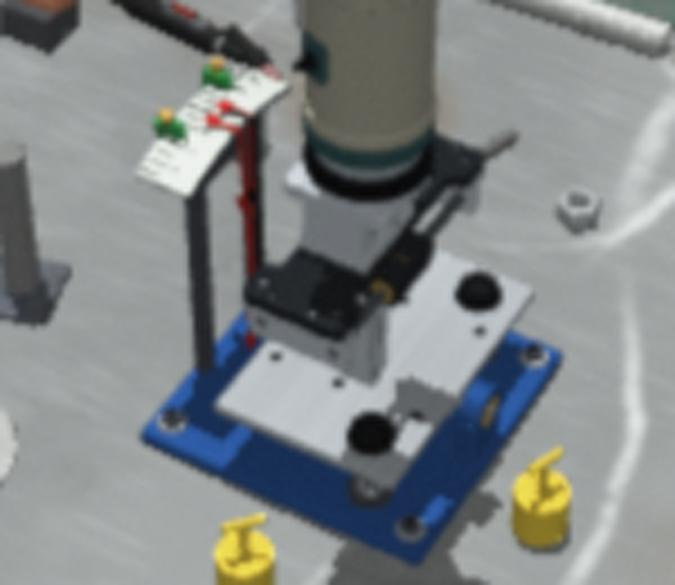

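Run:
```python
from h import *
s=robot.state()
m,T=cam("wrist",s);print(proj(m,T,s['tcp_pos']))
for q in((325,214),(540,217)): print(onz(m,T,*q,80).round(1), onz(m,T,*q,84).round(1))
m,T=cam("scene");q=proj(m,T,s['tcp_pos']);print(q,(q-[230,130])*4.5)
```

```text
[320.51421847 227.52253753]
[546.9  59.   80. ] [548.   59.1  84. ]
[544.8 -85.9  80. ] [546.  -83.3  84. ]
[310.82495381 219.67445661] [363.71229215 403.53505473]
```

Request:
send_rows([
  [-1,0.15,0.2,1.0,0],
  [-1,0.15,0.2,1.6,0],
  [-1,0.15,0.2,1.8,0],
  [-1,0.15,0.2,1.8,0],
  [-1,0.15,0.2,1.8,0],
])

```text
t: 3.8
tcp_pos: [544.6, 60.5, 81.8]
ee_rot: [1.0, -0.0, 0.0, -0.0]
force: [0.1, -0.5, 0.1]
gripper_width: 0.5
```

Request:
send_rows([
  [-1,0,0,0.2,0],
  [-1,0,0,0.4,0],
  [-1,0,0,0.6,0],
  [-1,0,0,0.6,0],
  [-1,0,0,0.6,0],
])

```text
t: 4.42
tcp_pos: [544.5, 60.4, 75.7]
ee_rot: [1.0, -0.0, 0.0, -0.0]
force: [-0.4, 0.8, -0.0]
gripper_width: -0.0
```

Run:
```python
from h import *
s=robot.state();print(s['tcp_pos'],s['force'],s['t'])
p,d=eyes.snapshot("wrist");zoom(p,230,0,400,300,2,"pics/w3.png")
p,d=eyes.snapshot("scene");zoom(p,260,150,100,110,5.4,"pics/s3.png")
p,d=eyes.snapshot("side");zoom(p,260,150,100,110,5.4,"pics/d3.png")
```

```text
[544.53635427  60.44155553  75.73342277] [-0.40462421  0.84983087 -0.01398362] 4.425
```

View pics/w3.png

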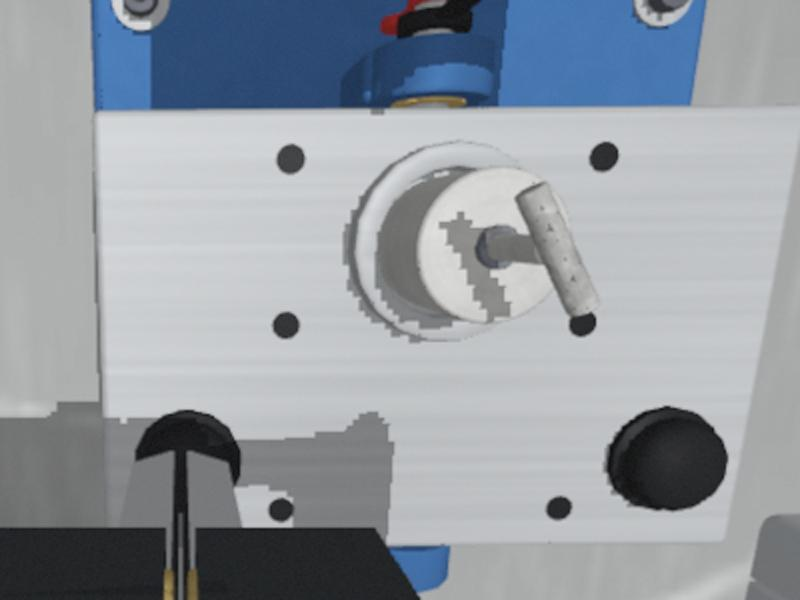

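View pics/s3.png

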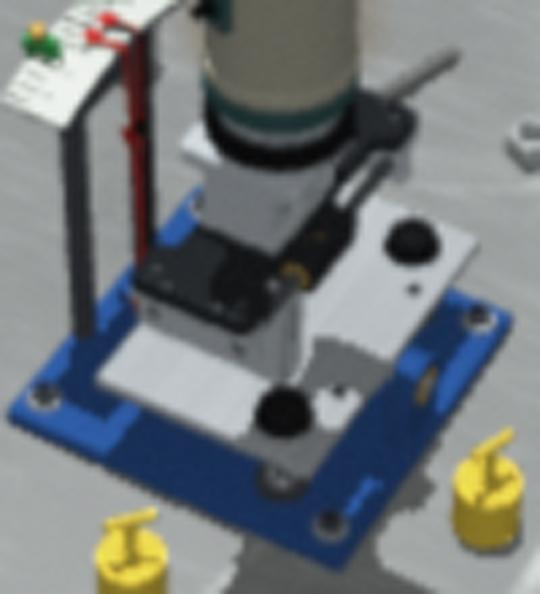

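View pics/d3.png

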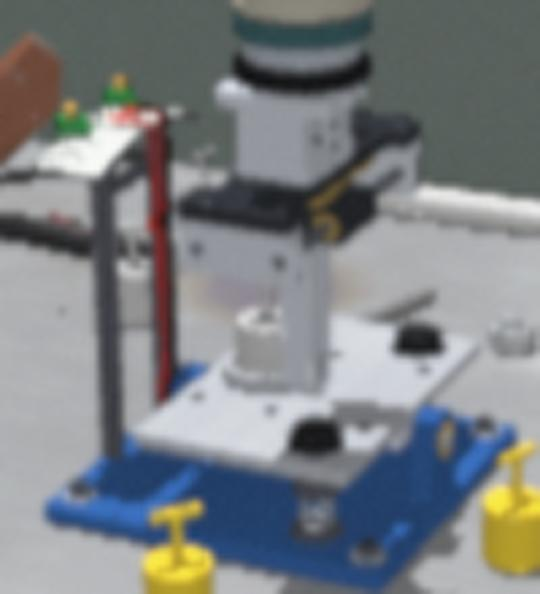

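Run:
```python
from h import *
s=robot.state()
for n in("side","scene"):
    m,T=cam(n);p,d=eyes.snapshot(n)
    for P in (s['tcp_pos'],s['tcp_pos']+[0,0,40],s['tcp_pos']+[0,0,97]):
        q=proj(m,T,P);print(n,q,(q-[260,150])*5.4)
    for zx,zy in((310,300),(310,340),(310,370),(310,380),(315,435),(240,250)) if n=="side" else ((280,350),(290,365),(285,410),(412,240),(180,320),(270,350)):
        u,v=260+zx/5.4,150+zy/5.4;print(" ",(zx,zy),dep(m,T,u,v,d[int(round(v)),int(round(u))]).round(1))
s=robot.state();m,T=cam("wrist",s);p,d=eyes.snapshot("wrist")
for zx,zy in((150,500),(165,480),(205,480),(181,465),(150,470),(190,430),(670,455),(210,510)):
    u,v=230+zx/2,zy/2;print("w",(zx,zy),dep(m,T,u,v,d[int(v),int(u)]).round(1))
```

```text
side [315.84438602 229.8960717 ] [301.55968453 431.43878718]
side [315.67642461 217.97402879] [300.65269289 367.05975549]
side [315.43106558 200.55823804] [299.32775413 273.0144854 ]
  (310, 300) [532.6  72.  163. ]
  (310, 340) [533.5  70.8 138.4]
  (310, 370) [533.4  71.6 120.6]
  (310, 380) [534.3  69.8 113.5]
  (315, 435) [529.8  73.6  82.2]
  (240, 250) [539.5 140.7 216.1]
scene [310.97133675 225.14209203] [275.24521843 405.76729697]
scene [311.09944184 215.99136413] [275.93698593 356.35336633]
scene [311.29084808 202.31894611] [276.97057961 282.52230899]
  (280, 350) [538.5  66.9 130.3]
  (290, 365) [535.7  60.8 114.2]
  (285, 410) [535.8  65.3  82.2]
  (412, 240) [536.8 -81.4  84.2]
  (180, 320) [553.9 140.1 212.9]
  (270, 350) [541.8  71.7 133. ]
w (150, 500) [554.   67.4 135.6]
w (165, 480) [554.1  64.3 123.3]
w (205, 480) [553.8  54.8 122.5]
w (181, 465) [552.3  60.5 107.3]
w (150, 470) [553.9  68.2 115.8]
w (190, 430) [553.7  57.8  79.7]
w (670, 455) [546.7 -85.3  82. ]
w (210, 510) [554.1  54.4 141.4]
```

Run:
```python
from h import *
s=robot.state();m,T=cam("wrist",s)
for P in ([0,0,0],[8,0,0],[-8,0,0],[8,0,-33],[8,47,0],[8,47,-33],[8,12,-19],[8,12,-33]):
    Tt=m['hand_eye'];p=Tt[:3,:3].T@(np.array(P)-Tt[:3,3]);print(P,m['fx']*p[0]/p[2]+m['cx'],m['fy']*p[1]/p[2]+m['cy'])
f=np.load("wrist0.npz");d=f['d'];p=f['p']
zoom(p,120,200,350,110,2.2,"pics/w0z.png")
s0=np.load
for u,v in((220,240),(232,235),(200,280),(190,260),(420,240),(408,232),(440,280)):
    q=np.array([(u-m['cx'])/m['fx'],(v-m['cy'])/m['fy'],1])*d[v,u];print((u,v),d[v,u],(Tt[:3,:3]@q+Tt[:3,3]).round(1))
# profile along side image finger
m,T=cam("side");p,d=eyes.snapshot("side")
for zy in range(300,440,10):
    u,v=int(260+310/5.4),int(150+zy/5.4);print(zy,p[v,u],dep(m,T,u,v,d[v,u]).round(0))
```

```text
[0, 0, 0] 320.51344969344154 227.52892296522415
[8, 0, 0] 320.5300566055695 215.02682896682214
[-8, 0, 0] 320.49713027073255 239.81458782191493
[8, 0, -33] 320.6299078875854 232.9748387517527
[8, 47, 0] 397.65500149535217 215.094533507981
[8, 47, -33] 411.42183970764574 233.05500585556197
[8, 12, -19] 342.1432113252945 224.65698516541855
[8, 12, -33] 343.81037949118564 232.9953065536393
(220, 240) 170.03265 [  8.3 -49.  -44.2]
(232, 235) 187.74207 [  4.7 -47.6 -26.9]
(200, 280) 136.89929 [  4.7 -47.3 -79.2]
(190, 260) 142.6304 [ 10.  -53.4 -72. ]
(420, 240) 167.79724 [  9.1  47.7 -46.3]
(408, 232) 184.81818 [  7.3  46.2 -29.3]
(440, 280) 135.62677 [  5.4  46.2 -80.3]
300 [145 148 155] [534.  72. 165.]
310 [144 148 154] [535.  70. 157.]
320 [141 145 151] [534.  73. 152.]
330 [143 146 153] [535.  70. 144.]
340 [143 146 152] [534.  72. 142.]
350 [142 146 152] [535.  70. 134.]
360 [149 154 160] [533.  75. 130.]
370 [154 158 165] [534.  73. 123.]
380 [151 155 161] [535.  71. 115.]
390 [148 153 159] [538.  66. 106.]
400 [202 206 213] [568.   4.  68.]
410 [202 205 212] [564.  13.  68.]
420 [114 117 121] [542.  57.  85.]
430 [27 27 29] [540.  62.  81.]
```

View pics/w0z.png

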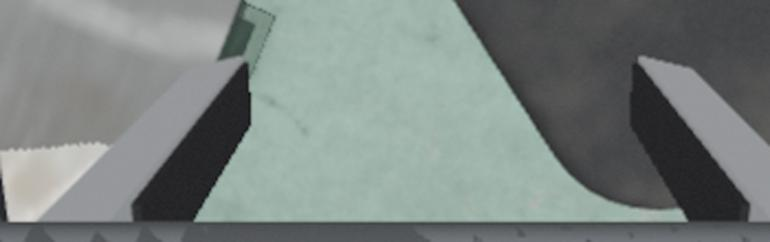

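Run:
```python
from h import *
s=robot.state();m,T=cam("wrist",s);p,d=eyes.snapshot("wrist");Tt=m['hand_eye']
for u,v in((260,268),(260,290),(260,340),(260,370),(150,305),(150,320),(150,335),(20,270),(300,385),(320,300),(500,310)):
    q=np.array([(u-m['cx'])/m['fx'],(v-m['cy'])/m['fy'],1])*d[v,u];print((u,v),d[v,u],(Tt[:3,:3]@q+Tt[:3,3]).round(1))
# side: all points in arm region in tool coordinates, lowest z per y-bin
for n in("side","scene"):
    m,T=cam(n);p,d=eyes.snapshot(n)
    vv,uu=np.mgrid[150:260,260:360];zz=d[150:260,260:360]
    C=np.stack([(uu-m['cx'])/m['fx']*zz,(vv-m['cy'])/m['fy']*zz,zz],-1).reshape(-1,3)
    W=C@T[:3,:3].T+T[:3,3]-s['tcp_pos'];W=W[(W[:,2]>15)&(abs(W[:,0])<70)&(abs(W[:,1])<130)]
    for a in range(-120,121,20):
        k=W[(abs(W[:,1]-a)<10)]
        if len(k): j=k[:,2].argsort()[:3];print(n,a,len(k),k[j].round(0).tolist(),"x",k[:,0].min().round(),k[:,0].max().round())
```

```text
(260, 268) 80.2596 [  33.6  -14.1 -130.5]
(260, 290) 69.98339 [  33.7  -12.4 -141. ]
(260, 340) 65.11315 [  27.   -11.5 -147.7]
(260, 370) 67.36511 [  20.   -11.9 -147. ]
(150, 305) 75.58184 [  27.8  -37.1 -136.7]
(150, 320) 73.240265 [  26.   -36.  -139.5]
(150, 335) 72.00017 [  23.7  -35.4 -141.4]
(20, 270) 84.51851 [  31.2  -72.9 -126.7]
(300, 385) 64.84476 [  19.1   -4.1 -149.8]
(320, 300) 312.74088 [-93.9  -0.2  77.9]
(500, 310) 73.687416 [  27.8   37.6 -138.6]
side -100 3 [[63.0, -95.0, 29.0], [64.0, -90.0, 31.0], [-34.0, -92.0, 154.0]] x -34.0 64.0
side -80 120 [[58.0, -77.0, 30.0], [69.0, -70.0, 31.0], [57.0, -82.0, 32.0]] x -37.0 69.0
side -60 93 [[48.0, -65.0, 15.0], [56.0, -59.0, 16.0], [53.0, -59.0, 17.0]] x -37.0 68.0
side -40 21 [[-29.0, -42.0, 137.0], [-31.0, -45.0, 139.0], [-30.0, -40.0, 141.0]] x -31.0 -19.0
side -20 59 [[-10.0, -11.0, 61.0], [-9.0, -12.0, 76.0], [-10.0, -11.0, 100.0]] x -37.0 -9.0
side 0 249 [[3.0, -0.0, 26.0], [5.0, 2.0, 26.0], [-9.0, -3.0, 27.0]] x -41.0 34.0
side 20 400 [[4.0, 11.0, 37.0], [-9.0, 16.0, 38.0], [-12.0, 15.0, 38.0]] x -41.0 33.0
sid
[... 572 characters left out ...]
-48.0, 133.0], [-26.0, -42.0, 134.0], [-22.0, -36.0, 138.0]] x -29.0 -13.0
scene -20 63 [[-7.0, -11.0, 38.0], [-9.0, -12.0, 80.0], [-8.0, -13.0, 83.0]] x -36.0 -7.0
scene 0 238 [[-5.0, -8.0, 23.0], [-2.0, 10.0, 33.0], [-5.0, 8.0, 33.0]] x -39.0 2.0
scene 20 484 [[1.0, 10.0, 36.0], [2.0, 14.0, 39.0], [4.0, 11.0, 39.0]] x -38.0 37.0
scene 40 742 [[-27.0, 48.0, 136.0], [-26.0, 42.0, 138.0], [-26.0, 46.0, 138.0]] x -34.0 32.0
scene 60 121 [[-26.0, 53.0, 137.0], [-26.0, 58.0, 138.0], [-25.0, 51.0, 138.0]] x -32.0 34.0
scene 80 328 [[-22.0, 77.0, 122.0], [13.0, 81.0, 125.0], [-8.0, 80.0, 125.0]] x -35.0 36.0
scene 100 10 [[-27.0, 91.0, 161.0], [5.0, 92.0, 163.0], [-18.0, 90.0, 163.0]] x -28.0 28.0
```

Request:
send_rows([
  [-1,0,0,0.6,0],
  [-1,0,0,1.1,0],
  [-1,0,0,1.5,0],
  [-1,0,0,1.5,0],
])

```text
t: 5.42
tcp_pos: [544.2, 60.4, 60.3]
ee_rot: [1.0, -0.0, -0.0, 0.0]
force: [-0.2, 0.3, 0.9]
gripper_width: 0.4
```

Request:
send_rows([
  [-1,0,0,0.3,0],
  [-1,0,0,0.6,0],
  [-1,0,0,0.8,0],
  [-1,0,0,0.8,0],
])

```text
t: 5.92
tcp_pos: [544.8, 61.0, 52.9]
ee_rot: [1.0, 0.0, 0.0, -0.0]
force: [0.3, 1.3, 3.2]
gripper_width: 0.4
```

Run:
```python
from h import *
s=robot.state();print(s['tcp_pos'],s['force'],s['t'])
p,d=eyes.snapshot("wrist");zoom(p,230,0,400,300,2,"pics/w4.png")
p,d=eyes.snapshot("side");zoom(p,260,150,100,110,5.4,"pics/d4.png")
```

```text
[544.81434619  60.98276877  52.85888879] [0.27070943 1.34347541 3.24807708] 5.925
```

View pics/d4.png

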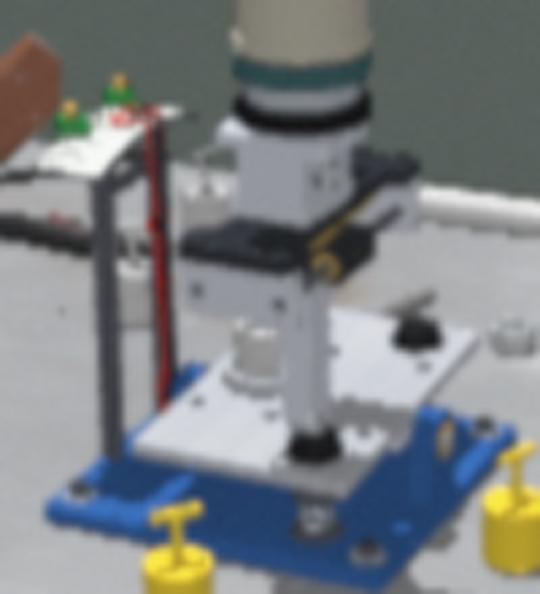

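View pics/w4.png

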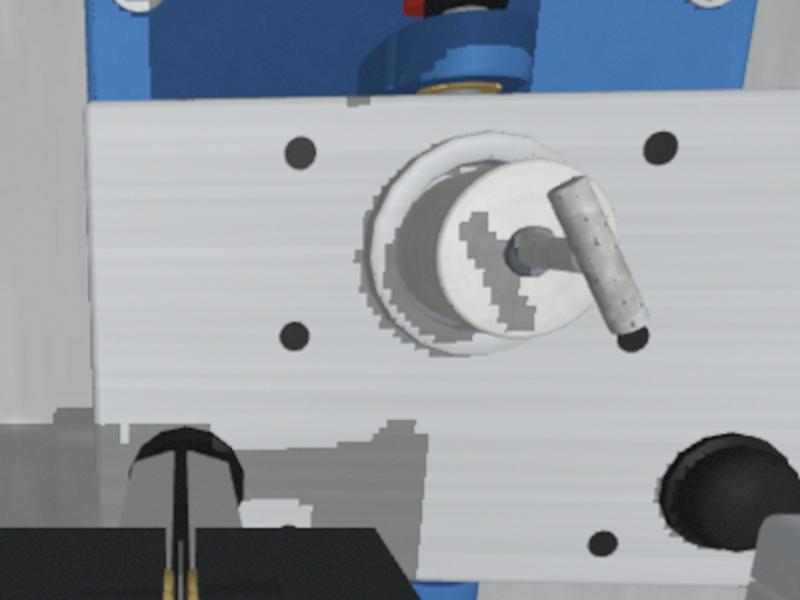

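Request:
send_rows([
  [-1,0,0,0.1,0],
  [-1,0,0,0.2,0],
  [-1,0,0,0.3,0],
  [-1,0,0,0.3,0],
  [-1,0,0,0.3,0],
])

```text
t: 6.65
tcp_pos: [544.8, 60.6, 49.8]
ee_rot: [1.0, -0.0, 0.0, -0.0]
force: [-0.1, 3.0, 4.9]
gripper_width: 0.5
```

Request:
send_rows([
  [-1,0,0,-1,0],
  [-1,0,0,-4,0],
  [-1,0,0,-10,0],
  [-1,0,0,-16,0],
  [-1,1.5,2,-22,0],
  [-1,3.5,4,-28,0],
  [-1,5.5,7.4,-30,0],
  [-1,5.5,7.4,-30,0],
  [-1,5.5,7.4,-30,0],
])

```text
t: 7.78
tcp_pos: [598.1, -14.0, 348.8]
ee_rot: [1.0, -0.001, -0.001, 0.0]
force: [0.1, -0.3, -0.6]
gripper_width: 0.6
```

```bash
cat > look.py <<'E'
from h import *
import pickle,sys
tag=sys.argv[1]
s=robot.state();p,d=eyes.snapshot("wrist");pickle.dump((s,p,d),open(tag+".pkl","wb"));print(s['t'],s['tcp_pos'],s['dq'].round(3))
zoom(p,220,20,200,130,4,f"pics/{tag}z.png")
m,T=cam("wrist",s);q=p.astype(int)
red=(q[...,0]>170)&(q[...,1]<110)&(q[...,2]<110);red[:20]=0;red[150:]=0;red[:,:240]=0;red[:,400:]=0
g=(q[...,1]>q[...,0]+40)&(q[...,1]>q[...,2]+20);g[:20]=0;g[150:]=0;g[:,:240]=0;g[:,400:]=0
y0=-15.3
for st,c in comps(red,20):
    ys=st[1]; cols=np.where(red[ys+1:ys+7].any(0))[0];cols=cols[(cols>=st[0])&(cols<st[0]+st[2])]
    u=(cols.min()+cols.max())/2;print("hand",u,ys,ang(m,T,u,ys,y0)[0].round(4),ang(m,T,u,ys,y0)[1].round(1))
for st,c in comps(g,60):
    b=st[1]+st[3]-1; cols=np.where(g[b-1:b+1].any(0))[0];cols=cols[(cols>=st[0])&(cols<st[0]+st[2])]
    u=cols.mean();print("tab",u,b,ang(m,T,u,b,y0)[0].round(4),ang(m,T,u,b,y0)[1].round(1))
E
python3 look.py v1
```

```text
7.775 [598.13038276 -13.97181797 348.77246244] [-0.018  0.003 -0.019  0.016 -0.002 -0.005  0.002]
hand 302.5 70 0.099 [703.7   1.9 223.1]
hand 329.0 70 -0.037 [703.6 -21.7 223.9]
tab 292.0 66 0.1534 [707.2  11.3 222. ]
tab 354.5 65 -0.1689 [708.1 -44.5 221.5]
```

View pics/v1z.png

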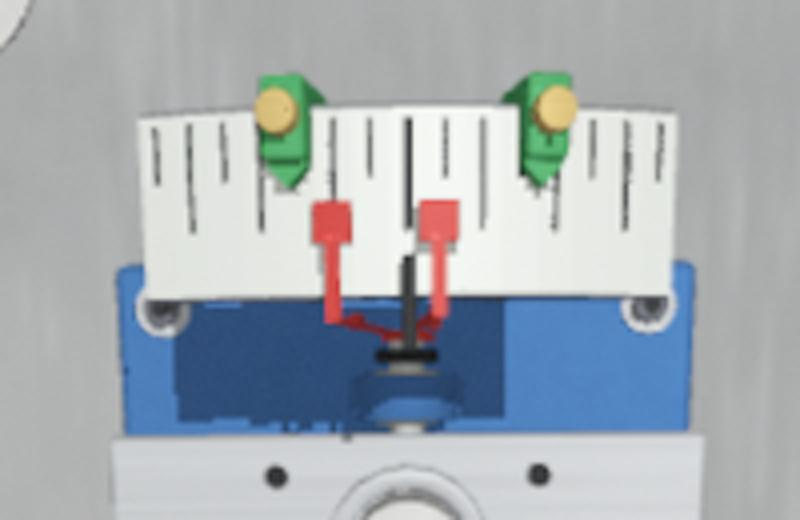

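Request:
send_rows([
  [-1,-3,-4,4,0],
  [-1,-5.4,-7.45,9,0],
  [-1,-5.4,-7.45,14,0],
  [-1,-5.4,-7.45,20,0],
  [-1,-5.4,-7.45,25,0],
  [-1,-5.4,-7.45,28,0],
  [-1,-5.4,-7.45,29,0],
  [-1,-5.4,-7.45,29.7,0],
  [-1,-5.4,-7.45,30,0],
  [-1,-5.4,-7.45,30,0],
])

```text
t: 9.07
tcp_pos: [546.0, 61.6, 50.7]
ee_rot: [1.0, 0.0, 0.001, -0.0]
force: [-2.1, 2.9, 4.5]
gripper_width: 0.4
```

Request:
send_rows([
  [-1,0,0,0.1,0],
  [-1,0,0,0.2,0],
  [-1,0,0,0.3,0],
  [-1,0,0,0.3,0],
  [-1,0,0,0.3,0],
  [-1,0,0,0.3,0],
])

```text
t: 9.82
tcp_pos: [546.2, 62.2, 47.5]
ee_rot: [1.0, 0.0, 0.001, -0.001]
force: [-2.2, 4.7, 6.4]
gripper_width: 0.4
```

Request:
send_rows([
  [-1,0,0,0.08,0],
  [-1,0,0,0.15,0],
  [-1,0,0,0.15,0],
  [-1,0,0,0.15,0],
])

```text
t: 10.32
tcp_pos: [546.2, 62.6, 46.1]
ee_rot: [1.0, 0.0, 0.001, -0.001]
force: [-1.8, 5.0, 6.2]
gripper_width: 0.4
```

Request:
send_rows([
  [-1,0,0,-1,0],
  [-1,0,0,-4,0],
  [-1,0,0,-10,0],
  [-1,0,0,-16,0],
  [-1,1.5,2,-22,0],
  [-1,3.5,4,-28,0],
  [-1,5.3,7.5,-30.3,0],
  [-1,5.3,7.5,-30.3,0],
  [-1,5.3,7.5,-30.3,0],
])

```text
t: 11.45
tcp_pos: [597.8, -14.3, 347.8]
ee_rot: [1.0, -0.001, -0.001, -0.0]
force: [-1.3, 0.7, 0.0]
gripper_width: 0.6
```

```bash
python3 look.py v2
```

```text
11.45 [597.82884679 -14.31539787 347.75129139] [-0.02   0.004 -0.018  0.021 -0.002 -0.002  0.001]
hand 293.0 71 0.1464 [702.8  10.1 222.1]
hand 329.0 70 -0.0386 [703.5 -22.  223.9]
hand 329.0 80 -0.0389 [695.  -22.1 223.9]
tab 291.5 66 0.1538 [707.1  11.4 221.9]
tab 354.5 65 -0.1703 [707.9 -44.8 221.5]
```

View pics/v2z.png

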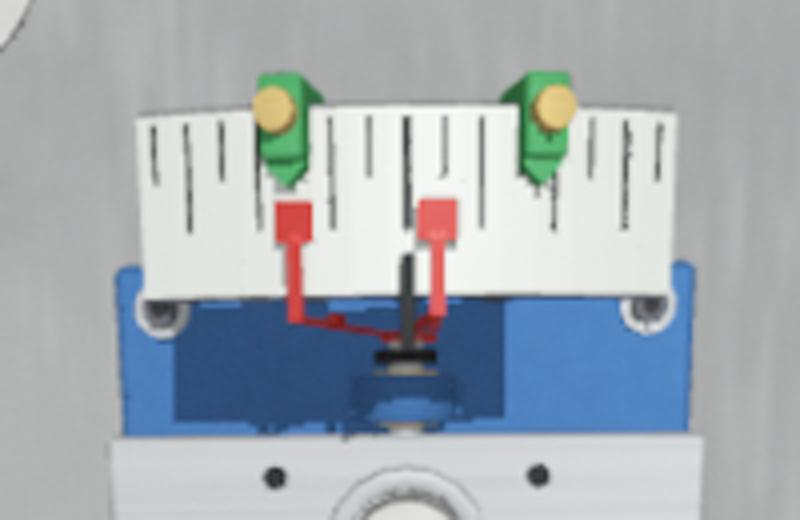

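Request:
send_rows([
  [-1,-3,4,4,0],
  [-1,-5.3,7.3,9,0],
  [-1,-5.3,7.3,14,0],
  [-1,-5.3,7.3,20,0],
  [-1,-5.3,7.3,25,0],
  [-1,-5.3,7.3,28,0],
  [-1,-5.3,7.3,28.8,0],
  [-1,-5.3,7.3,28.8,0],
  [-1,-5.3,7.3,28.8,0],
])

```text
t: 12.62
tcp_pos: [546.6, -86.9, 61.6]
ee_rot: [1.0, 0.0, 0.001, 0.0]
force: [-0.4, 0.4, -0.1]
gripper_width: 0.1
```

Run:
```python
from h import *
s=robot.state();print(s['tcp_pos'],s['force'],s['t'])
p,d=eyes.snapshot("wrist");zoom(p,130,0,400,300,2,"pics/w5.png")
p,d=eyes.snapshot("scene");zoom(p,260,130,120,110,5,"pics/s5.png")
```

```text
[546.56461593 -86.94784818  61.58273692] [-0.36475045  0.39366176 -0.05649436] 12.625
```

View pics/w5.png

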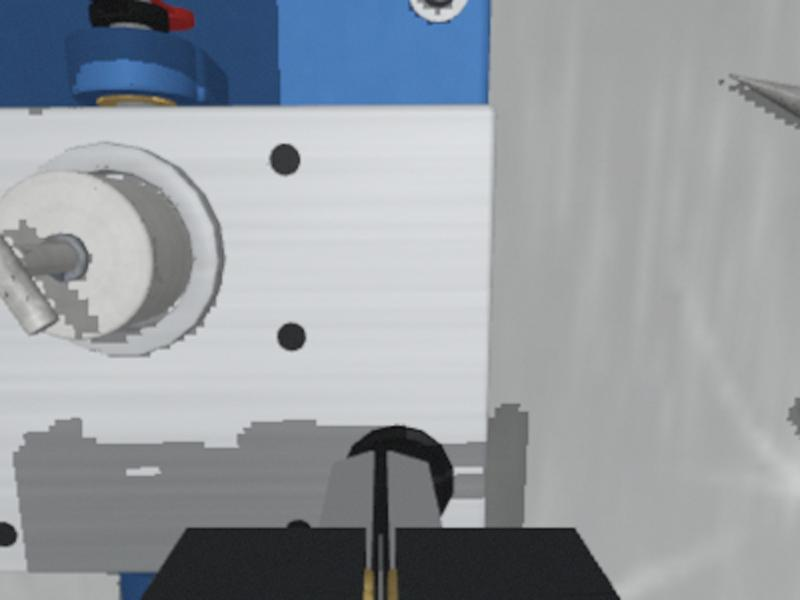

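View pics/s5.png

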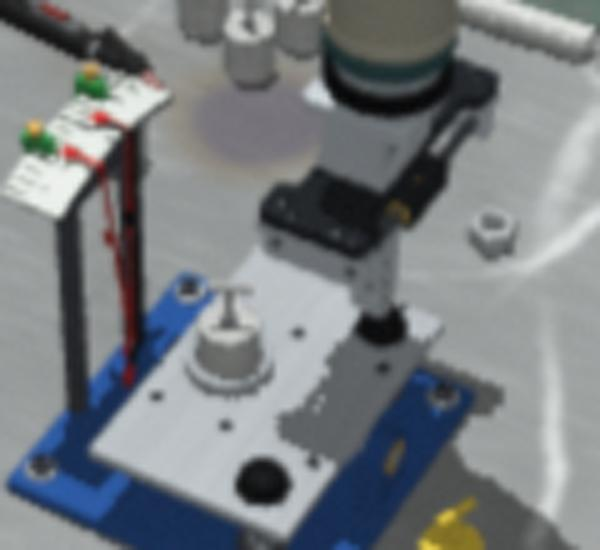

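Request:
send_rows([
  [-1,0,0.3,0,0],
  [-1,0,0.5,0.2,0],
  [-1,0,0.5,0.5,0],
  [-1,0,0.5,0.8,0],
  [-1,0,0.5,1.1,0],
  [-1,0,0.5,1.3,0],
  [-1,0,0.5,1.3,0],
  [-1,0,0.5,1.3,0],
])

```text
t: 13.72
tcp_pos: [545.9, -94.0, 47.6]
ee_rot: [1.0, -0.001, 0.0, 0.001]
force: [-0.1, -5.2, 6.2]
gripper_width: 0.5
```

Check by lifting and looking before the last bit.

Request:
send_rows([
  [-1,0,0,-1,0],
  [-1,0,0,-4,0],
  [-1,0,0,-10,0],
  [-1,0,0,-16,0],
  [-1,1.5,-2,-22,0],
  [-1,3.5,-4,-28,0],
  [-1,5.3,-7.8,-30.2,0],
  [-1,5.3,-7.8,-30.2,0],
  [-1,5.3,-7.8,-30.2,0],
])

```text
t: 14.85
tcp_pos: [597.4, -14.0, 348.4]
ee_rot: [1.0, 0.0, -0.001, 0.0]
force: [-0.8, -1.1, -0.0]
gripper_width: 0.3
```

```bash
python3 look.py v3
```

```text
14.85 [597.40877327 -14.02376829 348.37748064] [ 0.02   0.003  0.019  0.019  0.002 -0.001 -0.002]
hand 293.0 70 0.149 [703.1  10.5 222.1]
hand 347.0 70 -0.1292 [703.1 -37.7 222.6]
tab 355.5 65 -0.1733 [707.5 -45.3 221.4]
tab 292.0 65 0.1538 [707.3  11.4 221.9]
```

View pics/v3z.png

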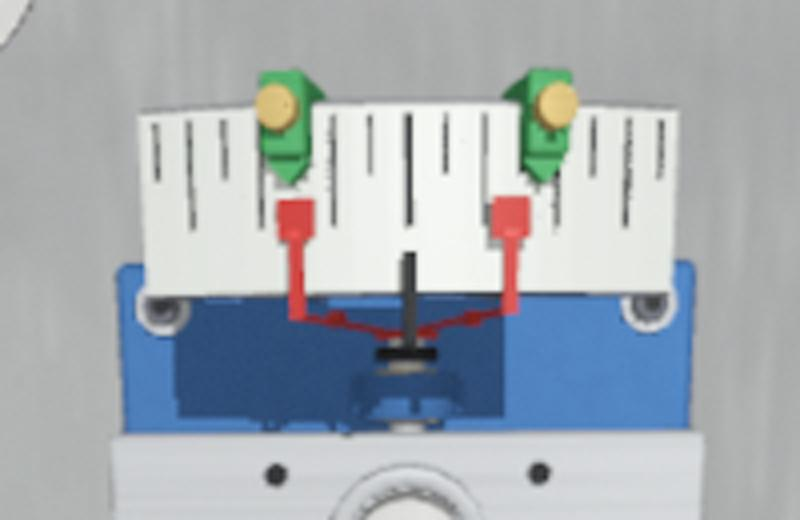

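Request:
send_rows([
  [-1,-3,4,4,0],
  [-1,-5.3,7.8,9,0],
  [-1,-5.3,7.8,14,0],
  [-1,-5.3,7.8,20,0],
  [-1,-5.3,7.8,25,0],
  [-1,-5.3,7.8,28,0],
  [-1,-5.3,7.8,29.2,0],
  [-1,-5.3,7.8,30,0],
  [-1,-5.3,7.8,30,0],
  [-1,-5.3,7.8,30,0],
])

```text
t: 16.15
tcp_pos: [545.9, -92.4, 50.3]
ee_rot: [1.0, -0.0, 0.001, 0.0]
force: [-2.0, -1.5, 4.2]
gripper_width: 0.4
```

Request:
send_rows([
  [-1,0,0,0.1,0],
  [-1,0,0,0.2,0],
  [-1,0,0,0.3,0],
  [-1,0,0,0.4,0],
  [-1,0,0,0.4,0],
  [-1,0,0,0.4,0],
])

```text
t: 16.9
tcp_pos: [546.0, -93.6, 46.1]
ee_rot: [1.0, -0.0, 0.001, 0.001]
force: [-3.3, -3.8, 6.3]
gripper_width: 0.6
```

Request:
send_rows([
  [-1,0,0,0.08,0],
  [-1,0,0,0.16,0],
  [-1,0,0,0.16,0],
  [-1,0,0,0.16,0],
])

```text
t: 17.4
tcp_pos: [546.1, -93.9, 44.7]
ee_rot: [1.0, -0.001, 0.001, 0.001]
force: [-3.4, -5.0, 7.1]
gripper_width: 0.3
```

Request:
send_rows([
  [-1,0,0,-1,0],
  [-1,0,0,-4,0],
  [-1,0,0,-10,0],
  [-1,0,0,-16,0],
  [-1,1.5,-2,-22,0],
  [-1,3.5,-4,-28,0],
  [-1,5.3,-7.8,-30.5,0],
  [-1,5.3,-7.8,-30.5,0],
  [-1,5.3,-7.8,-30.5,0],
  [-1,5.3,-7.8,-30.5,0],
])

```text
t: 18.65
tcp_pos: [597.6, -15.2, 347.7]
ee_rot: [1.0, -0.001, -0.001, 0.0]
force: [-0.2, -0.0, -0.1]
gripper_width: 0.5
```

```bash
python3 look.py v4
```

```text
18.65 [597.55670881 -15.1568689  347.67177155] [ 0.004  0.001 -0.001 -0.004 -0.003  0.002 -0.001]
hand 353.0 69 -0.1684 [704.1 -44.5 221.5]
hand 292.0 70 0.1458 [703.3  10.  222.2]
tab 353.5 65 -0.1707 [707.5 -44.8 221.5]
tab 290.0 65 0.1558 [707.5  11.7 221.9]
```

View pics/v4z.png

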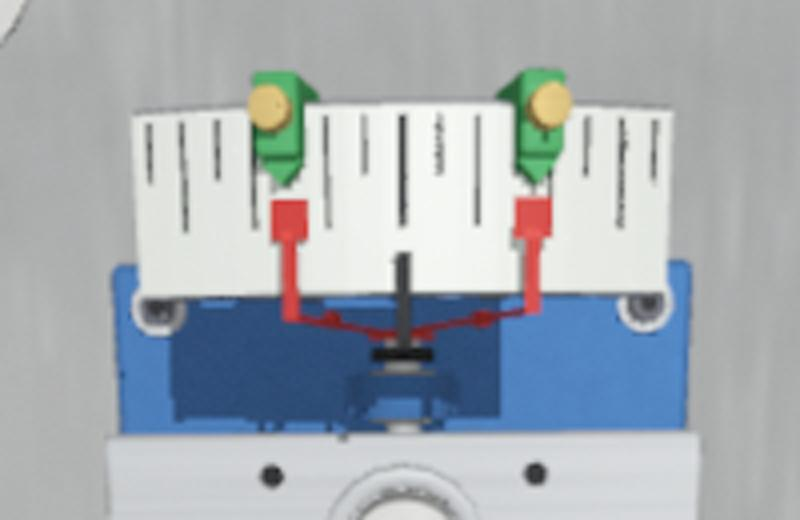

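```bash
python3 -c "
from station import robot
print(robot.sign_off(), robot.state()['t'])"
```

```text
the job is handed in; nothing more can be done
the job is handed in; nothing more can be done
```

I pressed each pad with the closed fingertips, the left one first. I stopped short once on each side, lifted and looked, then made the final press. The job was handed in at about 19 s; no verdict is reported.

**Last wrist-camera check, with the arm clear at z ≈ 348 mm:**

| Side | Hand angle (rad) | Tab angle (rad) | Hand short of mark, colour mask | Hand short of mark, by eye | Limit |
|---|---|---|---|---|---|
| Left | 0.146 | 0.156 | 1.7 mm | 1.0 mm | 5 mm |
| Right | 0.168 | 0.171 | 0.4 mm | 1.4 mm | 5 mm |

- **Plate:** the pointer stood on the scale's centre mark, so the plate is back level.
- **Mandrel and loose things:** none was met in any move. The last picture was zoomed on the scale, so I did not measure their final positions.
- **Forces:** no more than about 10 N showed in any press reading.

**Disagreements:**
- The fingers really end about 28 mm above the reported TCP. My first descent stopped in the air for that reason, and after that I went by contact force and the measured hand angles.
- The scene and wrist cameras disagreed on the pad positions by 4 to 8 mm, so I centred the right press by the wrist view.

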